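# Switch the chocolate feed to the other chute

### The arm

A 6-joint arm with a two-finger parallel gripper is mounted at the origin on the work surface. World frame = base frame: x ahead of the robot, y to its left, z up, the work surface at z = 0. Lengths are in m, angles in rad, forces in N, time in s.
With the tool pointing down it reaches from about 0.375 to 0.975 m from the base axis. Payload 3.8 kg.
Tool frame: the origin (TCP) lies on the centre line of the jaws, within the pads' length; the fingertips stand 17 mm ahead of it and the grasp point (between the pads) lies 2 mm behind it (bot.tip_extent is the distance from the TCP to the fingertips, in m); z points along the fingers, y is the line along which they close (so a half turn about z gives the same grasp; the last joint's range is limited). The gripper opens to 85 mm and grips with 20 to 120 N. Pads are 22 mm wide; open, the fingers measure 114 mm over their backs; the gripper's body (76 mm by 85 mm) begins 54 mm behind the grasp point. The pads swing forward as they close: fully open they stand 13 mm farther back than shut.
Start: joints at [1.138, 0.264, 1.604, -0, 1.274, -0.037], TCP at [0.26, 0.623, 0.248] pointing down, gripper open.
Joint ranges: [-2.63, 2.63], [-0.94, 2.18], [0.31, 2.57], [-1.31, 4.45], [0, 2.66], [-2.55, 2.55]. Speed limits (rad/s): [2.57, 2.57, 3.14, 3.14, 3.14, 3.14].

### API

Orientations are given as a rotation vector (axis times angle).
In Python, from workcell import readout, read_camera, finish_job, bot gives the robot as it stands.
- The arm moves only by the tool jog_arm, never from a script. Its argument "deltas" is one flat list of numbers, 7 for each row, row after row: the shift along the tool's x, y, z in m, then the turn, a rotation vector about the tool's x, y, z in degrees, then the gripper command: -1 is shut, 1 is fully open, values between are in proportion. A call has 1 to 8 rows; each row is the pose to reach, as a shift and turn from the pose commanded when the call began, along the tool's axes at that moment; what a row does not reach only later rows make up. A row lasts 1/10 s, in which the tool goes at most 50 mm and 8.59 degrees, less where a joint would pass 70% of its speed; a pose out of reach is approached as far as the arm can. A call with a gripper value outside its range is refused whole. The fingers move at their own pace and stop on an object; "squeeze" is the grip in N (left out, the last holds). Time passes only in rows, so rows that repeat a pose let the fingers close. It gives the time, the measured TCP pose, the force, the opening and the grip force at its end, in the units of the state.
- readout.read_state(): the state, without advancing time (a new reading comes with each control period).
- read_camera(name): name is "scene" or "top"; returns a dict with "color" (420x560x3 uint8, blue, green, red), "fx", "fy", "cx", "cy" (pixels), "origin" and "attitude" of the camera in the world. Camera axes: x right, y down, z forward; pixel columns grow to the right and rows downward; lengths in m; the calibration is good to about 2 mm. A picture is of the moment at which its call begins. There is no depth.
- finish_job(): hands the job in; it is judged then, once.
The state is a dict: "time": time; "q": joint angles; "joint_vel": joint speeds; "joint_torque": joint torques, N m; "tool_pos": TCP position; "tcp_rot": TCP orientation; "wrist_force": force on the tool from outside, world axes, zero at the start; "torque": the same for the moment, N m; "width": opening from 0.0 (shut) to 1.0 (fully open); "grip_force": force on a finger pad.
Only numpy, scipy, OpenCV 4.12 (cv2) and the standard library are available. Lean on these libraries where they do the work, as an engineer would, in place of code of your own. Each camera call takes 0.05 s, during which the arm holds its last target. There are 200 camera calls.

### The job

The dispenser's left chute is full: push the catch pan along its rails until it is fully home under the right chute, and only then press the raised right end of the seesaw gate down, so that it rocks right over and the four chocolates waiting on it all run down the right chute into the pan. Push and press only: do not lift or tip the pan, do not touch the chocolates, and leave the other things on the counter where they are.

Things in the scene. Friction and masses are not known exactly. Their poses are not given: they have to be found in the camera images.
- dispenser: Fixed chocolate dispenser. Origin on the counter (z=0) below the gate's pivot; own +x points away from the robot, +y to the robot's left. Black post and clear empty feed tube over the middle: 44 mm square, 170 to 230 mm high. Gate trough along y, -106 to +106 mm, 48 mm wide, floor 125 mm high at the pivot. Full LEFT chute: y = 110 to 172 mm. RIGHT chute: y = -110 to -228 mm, slopes down.
- outlet (a point): Centre of the right chute's outlet: the open bottom of a clear hood, 48 mm (x) by 68 mm (y), from 75 mm (this point) to 130 mm above the counter. Chocolates drop straight down through it. Fixed, at x = 0, y = -195 mm in the dispenser's frame.
- pan_place (a point): Point on the counter where the pan's origin is when fully home: x = -23, y = -195 mm in the dispenser's frame. Two rails 12 mm high run along the dispenser's x, inner faces 58 mm either side of this point, from 77 mm before it (robot side) to a stop 24 mm high across their far end, 75 mm beyond it.
- pan: Loose open rectangular metal pan, 150 mm long (own x), 104 mm wide, 40 mm high, walls 3 mm, about 0.3 kg, no handle. Origin: centre of underside. Starts between the rails but 70 to 107 mm short of home, towards the robot. Fully home its far wall meets the stop (near wall then 75 mm on the robot's side of pan_place), with 6 mm play either side. Slides with a push of 1 to 4 N.
- gate (a joint): Seesaw gate's angle, rad. 0 = right end up, feeds the full left chute (start); 0.40 = other end stop, right end down, feeds the right chute. Axis along the dispenser's x. A weight on a stem above the pivot makes it tip over centre: once well past 0.2 it falls the rest of the way by itself, and it stays at either end. About 1 N on the right pad tips it.
- right_pad (a point): Top centre of the right finger pad: a flat metal tab, 58 mm (x) by 30 mm (y), 5 mm thick, sticking out from the gate's robot side near its right end, 55 mm in front of and 85 mm right of the pivot; about 163 mm high at gate 0, 34 mm lower at gate 0.40. Moves with the gate.
- left_pad (a point): The same point on the identical pad near the gate's left end, 85 mm left of the pivot; low at gate 0, high at gate 0.40.
- choc1: Round brown chocolate, 32 mm diameter, 20 g; origin at its centre. At the start it lies on the gate.
- choc2: Round brown chocolate, 32 mm diameter, 20 g; origin at its centre. At the start it lies on the gate.
- choc3: Round brown chocolate, 32 mm diameter, 20 g; origin at its centre. At the start it lies on the gate.
- choc4: Round brown chocolate, 32 mm diameter, 20 g; origin at its centre. At the start it lies on the gate.
- choc5: Round brown chocolate, 32 mm diameter, 20 g; origin at its centre. At the start it lies in the full left chute and stays there.
- choc6: Round brown chocolate, 32 mm diameter, 20 g; origin at its centre. At the start it lies in the full left chute and stays there.
- espresso_cup: Bystander: white cup, 66 mm across, 58 mm high, in front of the dispenser; origin centre of underside.
- tamper: Bystander: steel tamper, 58 mm across, 80 mm high, in front of the dispenser's left; origin centre of underside.
- milk_jug: Bystander: steel milk jug with a handle, 84 mm across, 95 mm high, left of the dispenser; origin centre of underside.
- portafilter: Bystander: coffee filter holder, a 70 mm steel basket 34 mm high with a wooden handle reaching 170 mm along its own -x, lying right of the pan; origin under the basket.
- sugar_jar: Bystander: glass jar with a steel cap, 70 mm across, 110 mm high, behind the dispenser; origin centre of underside.
Things that resemble listed ones, but are neither listed nor needed, are in the scene too. Leave any blue look-alike of the pan alone.

How it is judged:
By the outcome, as a careful person would: the job done as asked, in the order asked, and still so for the second after the job is handed in, with the robot touching nothing.
It also fails if it takes over 48 s, if anything falls off the work surface, if the arm or the gripper's body presses on something with over 40 N, if the wrist force passes 120 N, or if a joint passes its speed limit or range.

## Working session

There is one attempt and no reset: what is moved stays moved. The work goes in short steps, Python scripts to look and compute and a tool call to move; the robot and the scene stay as the last step left them, time stands still between calls to the robot, and variables do not carry over. Pictures are saved under pics/ and viewed, at most 10 in all, crops included, and the job is handed in when it is done.

Besides the shell and the picture viewer there is one more tool, called by a JSON object that holds its "name" and its "arguments". jog_arm: Moves the arm, as the interface text tells. Its arguments: {"type":"object","properties":{"deltas":{"type":"array"},"squeeze":{"type":"number"}},"required":["deltas"]}

```bash
mkdir -p pics
python3 - <<'E'
from workcell import readout, read_camera, bot
import cv2,numpy as np
for n in ("scene","top"):
    c=read_camera(n); cv2.imwrite(f"pics/{n}0.png",c["color"])
    print(n,{k:np.round(c[k],4).tolist() for k in c if k!="color"})
print(bot.tip_extent, readout.read_state()["tcp_rot"])
E
```

```text
scene {'fx': 413.7376, 'fy': 413.7376, 'cx': 281.7123, 'cy': 212.028, 'origin': [1.0437, -0.4856, 1.0925], 'attitude': [-2.3681, -0.9207, 0.2838]}
top {'fx': 453.9557, 'fy': 453.9557, 'cx': 277.969, 'cy': 207.5682, 'origin': [0.527, 0.0086, 1.0704], 'attitude': [-2.1742, 2.2112, -0.0602]}
0.017 [-6.17537719e-01 -3.07978298e+00  3.07380218e-03]
```

View pics/scene0.png

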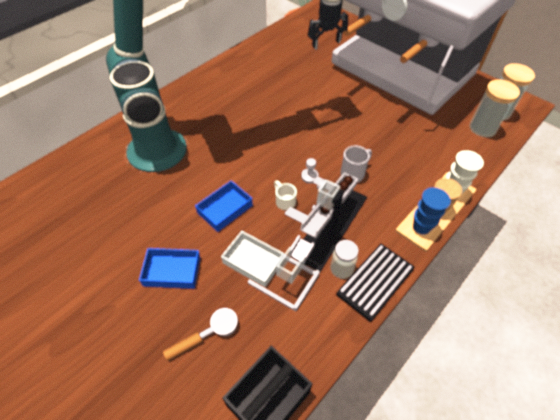

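View pics/top0.png

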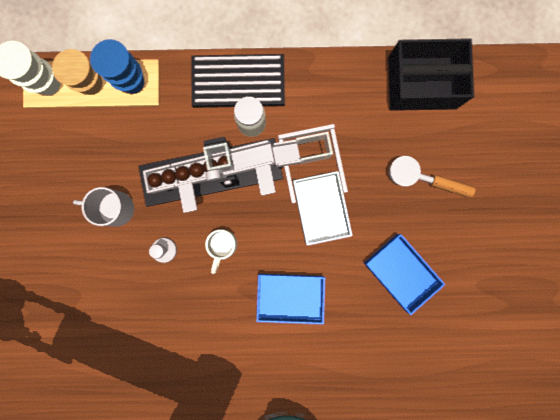

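The silver pan is at top (322,208) / scene (255,258). The blue trays at top (291,298) and (404,273) are look-alikes, so I leave them alone. The right pad is near top (265,180). Next I take a close crop of each view.

Run:
```python
import cv2
a=cv2.imread("pics/top0.png")[115:255,200:360]; b=cv2.imread("pics/scene0.png")[165:315,210:370]
cv2.imwrite("pics/topc.png",cv2.resize(a,None,fx=4,fy=4,interpolation=cv2.INTER_CUBIC))
cv2.imwrite("pics/scenec.png",cv2.resize(b,None,fx=4,fy=4,interpolation=cv2.INTER_CUBIC))
```

```text
(no output)
```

View pics/topc.png

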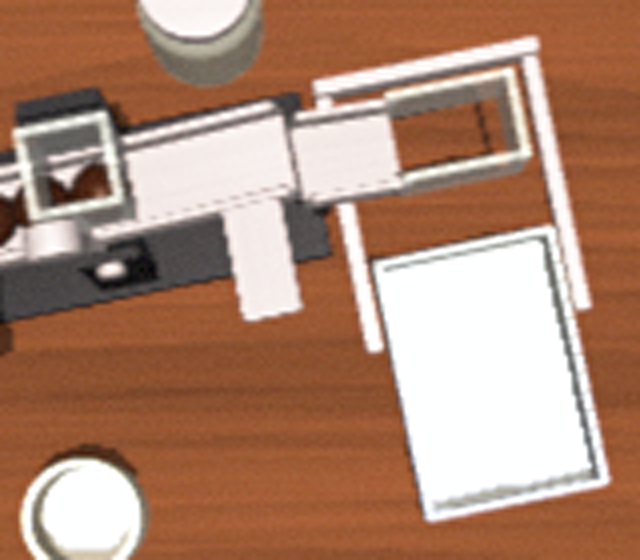

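View pics/scenec.png

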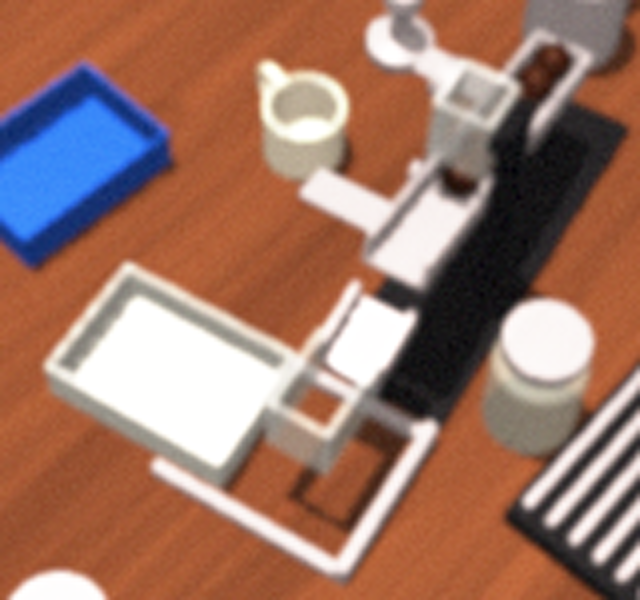

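The top crop shows the pan rim corners at about (374,262), (550,228), (608,484) and (428,520). The right pad's near edge runs (248,321)–(300,310). The scene crop shows the same pan corners at (295,358), (215,480), (48,368) and (128,264), and the pad's near edge at (322,167) and (299,192). Now I triangulate these.

```bash
cat > h.py <<'E'
import numpy as np
from scipy.spatial.transform import Rotation as R
C={"scene":(413.7376,281.7123,212.028,[1.0437,-.4856,1.0925],[-2.3681,-.9207,.2838]),
"top":(453.9557,277.969,207.5682,[.527,.0086,1.0704],[-2.1742,2.2112,-.0602])}
def ray(n,p):
    f,cx,cy,o,a=C[n]; d=R.from_rotvec(a).apply([(p[0]-cx)/f,(p[1]-cy)/f,1]); return np.array(o),d/np.linalg.norm(d)
def tri(pt,ps):
    A=0;b=0;L=[ray("top",pt),ray("scene",ps)]
    for o,d in L:
        M=np.eye(3)-np.outer(d,d); A=A+M; b=b+M@o
    x=np.linalg.solve(A,b); return x,max(np.linalg.norm(np.cross(x-o,d)) for o,d in L)
def plane(n,p,z):
    o,d=ray(n,p); return o+d*(z-o[2])/d[2]
T=lambda u,v:(u/4+200-.375,v/4+115-.375)
S=lambda u,v:(u/4+210-.375,v/4+165-.375)
E
python3 - <<'E'
from h import *
np.set_printoptions(precision=4,suppress=True)
for n,t,s in [("farL",(374,262),(295,358)),("farR",(550,228),(215,480)),("nearR",(608,484),(48,368)),("nearL",(428,520),(128,264)),
 ("padL",(248,321),(322,167)),("padR",(300,310),(299,192)),("stopR",(538,40),(343,577)),("stopL",(316,84),(438,425)),("railRnear",(583,308),(157,464))]:
    x,e=tri(T(*t),S(*s)); print(n,x,round(e,4))
print("z.04",[plane("top",T(*t),.04)[:2] for t in [(374,262),(550,228),(608,484),(428,520)]])
print("z.012",[plane("top",T(*t),.012)[:2] for t in [(538,40),(590,306),(382,350)]], "stop z.024",[plane("top",T(*t),.024)[:2] for t in [(538,40),(316,84)]])
from workcell import readout
s=readout.read_state();print(R.from_rotvec(s["tcp_rot"]).as_matrix(),s["q"],s["time"])
E
```

```text
farL [ 0.6467 -0.0264  0.0407] 0.0003
farR [ 0.666  -0.1301  0.0242] 0.0007
nearR [ 0.5193 -0.1552  0.0411] 0.0019
nearL [ 0.5002 -0.0535  0.0446] 0.0009
padL [0.6047 0.0426 0.1677] 0.0021
padR [0.6089 0.0158 0.1694] 0.001
stopR [ 0.7783 -0.1244  0.0225] 0.0015
stopL [0.7537 0.0062 0.0284] 0.0022
railRnear [ 0.6217 -0.1477  0.0147] 0.0017
z.04 [array([ 0.6466, -0.0267]), array([ 0.6643, -0.1275]), array([ 0.518 , -0.1568]), array([ 0.4994, -0.0545])]
z.012 [array([ 0.7797, -0.1268]), array([ 0.6218, -0.1535]), array([ 0.5981, -0.0313])] stop z.024 [array([ 0.7768, -0.1252]), array([0.7531, 0.0046])]
[[-0.9227  0.3855 -0.0009]
 [ 0.3855  0.9227 -0.0018]
 [ 0.0001 -0.002  -1.    ]] [ 1.1381  0.2647  1.6053  0.      1.2737 -0.0369] 0.1
```

Pan yaw and rails agree at about 10.2°. Home is about 0.102 m ahead of the pan, within the stated 70–107 mm, and the pad's height and place match the description. I move over behind the pan with the gripper half open, so the two fingers push on two points.

{"name": "jog_arm", "arguments": {"deltas": [-0.244,-0.295,0,0,0,-33,0,-0.244,-0.295,0,0,0,-33,0,-0.244,-0.295,0,0,0,-33,0,-0.244,-0.295,0,0,0,-33,0,-0.244,-0.295,0,0,0,-33,0,-0.244,-0.295,0,0,0,-33,0,-0.244,-0.295,0,0,0,-33,0,-0.244,-0.295,0,0,0,-33,0]}}

```text
time: 0.9
tool_pos: [0.3715, 0.2536, 0.2478]
tcp_rot: [0.281, -3.129, 0.002]
wrist_force: [0.2, 1.2, 0.3]
width: 0.502
grip_force: 0.0
```

{"name": "jog_arm", "arguments": {"deltas": [-0.045,-0.378,0,0,0,0,0,-0.045,-0.378,0,0,0,0,0,-0.045,-0.378,0,0,0,0,0,-0.045,-0.378,0,0,0,0,0,-0.045,-0.378,0,0,0,0,0,-0.045,-0.378,0,0,0,0,0,-0.045,-0.378,0,0,0,0,0,-0.045,-0.378,0,0,0,0,0]}}

```text
time: 1.7
tool_pos: [0.4839, -0.1105, 0.248]
tcp_rot: [0.279, -3.129, 0.001]
wrist_force: [0.2, 1.0, -0.1]
width: 0.501
grip_force: 0.0
```

{"name": "jog_arm", "arguments": {"deltas": [0,0,0.05,0,0,0,0,0,0,0.1,0,0,0,0,0,0,0.14,0,0,0,0,0,0,0.14,0,0,0,0,0,0,0.14,0,0,0,0]}}

```text
time: 2.2
tool_pos: [0.483, -0.1071, 0.108]
tcp_rot: [0.282, -3.127, -0.001]
wrist_force: [0.5, -0.2, 0.1]
width: 0.5
grip_force: 0.0
```

Run:
```python
from workcell import readout, read_camera
import cv2
a=read_camera("top")["color"][175:315,260:420]; b=read_camera("scene")["color"][190:330,190:310]
r=lambda i:cv2.resize(i,None,fx=2.8,fy=2.8,interpolation=cv2.INTER_CUBIC)
cv2.imwrite("pics/pre.png",cv2.hconcat([r(a),r(b)]))
s=readout.read_state();print(s["tool_pos"],s["tcp_rot"],s["q"],s["time"])
```

```text
[ 0.48573186 -0.10772341  0.1108543 ] [-2.82591571e-01  3.12482738e+00 -2.36135702e-03] [-2.68309830e-01  5.73703458e-02  2.11460614e+00 -2.04469814e-06
  9.65330709e-01 -2.01948293e+00] 2.3
```

View pics/pre.png

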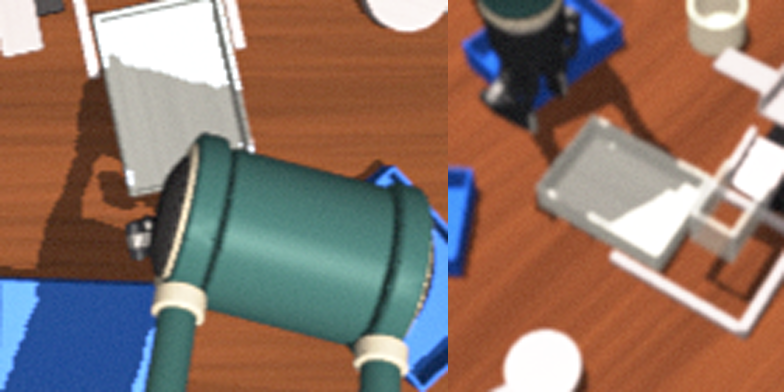

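The fingers hang above the gap behind the pan's near wall and clear of the blue trays. I descend, then push slowly.

{"name": "jog_arm", "arguments": {"deltas": [0,0,0.04,0,0,0,0,0,0,0.065,0,0,0,0,0,0,0.082,0,0,0,0,0,0,0.082,0,0,0,0]}}

```text
time: 2.7
tool_pos: [0.4839, -0.1072, 0.0266]
tcp_rot: [0.283, -3.129, -0.0]
wrist_force: [-0.0, 0.4, -0.4]
width: 0.497
grip_force: 0.0
```

{"name": "jog_arm", "arguments": {"deltas": [-0.006,0,0,0,0,0,0,-0.012,0,0,0,0,0,0,-0.018,0,0,0,0,0,0,-0.024,0,0,0,0,0,0,-0.03,0,0,0,0,0,0,-0.036,0,0,0,0,0,0,-0.042,0,0,0,0,0,0,-0.042,0,0,0,0,0,0]}}

```text
time: 3.5
tool_pos: [0.5263, -0.0997, 0.0264]
tcp_rot: [-0.283, 3.127, -0.0]
wrist_force: [0.6, 0.3, -0.5]
width: 0.5
grip_force: 0.0
```

{"name": "jog_arm", "arguments": {"deltas": [-0.007,0,0,0,0,0,0,-0.014,0,0,0,0,0,0,-0.021,0,0,0,0,0,0,-0.028,0,0,0,0,0,0,-0.035,0,0,0,0,0,0,-0.042,0,0,0,0,0,0,-0.049,0,0,0,0,0,0,-0.055,0,0,0,0,0,0]}}

```text
time: 4.3
tool_pos: [0.5798, -0.0898, 0.0263]
tcp_rot: [-0.283, 3.129, -0.0]
wrist_force: [-1.7, 0.1, 0.6]
width: 0.498
grip_force: 0.7
```

Run:
```python
from workcell import readout, read_camera
import cv2
a=read_camera("top")["color"][115:255,240:380]; b=read_camera("scene")["color"][190:330,200:340]
r=lambda i:cv2.resize(i,None,fx=2.8,fy=2.8,interpolation=cv2.INTER_CUBIC)
cv2.imwrite("pics/push1.png",cv2.hconcat([r(a),r(b)]))
s=readout.read_state();print(s["tool_pos"],s["wrist_force"])
```

```text
[ 0.58052825 -0.08983829  0.02664355] [-0.20530088  0.29569414  0.53227227]
```

View pics/push1.png

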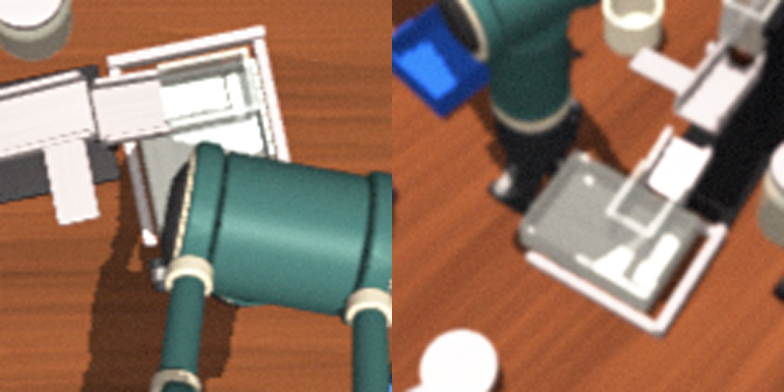

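The pan is straight between the rails with about 2 cm left to the stop. I continue slowly until the force shows contact.

{"name": "jog_arm", "arguments": {"deltas": [-0.003,0,0,0,0,0,0,-0.006,0,0,0,0,0,0,-0.009,0,0,0,0,0,0,-0.012,0,0,0,0,0,0,-0.014,0,0,0,0,0,0,-0.016,0,0,0,0,0,0]}}

```text
time: 5.0
tool_pos: [0.5949, -0.087, 0.0263]
tcp_rot: [0.283, -3.129, 0.0]
wrist_force: [-2.4, 1.0, 1.0]
width: 0.498
grip_force: 1.1
```

{"name": "jog_arm", "arguments": {"deltas": [-0.002,0,0,0,0,0,0,-0.004,0,0,0,0,0,0]}}

```text
time: 5.2
tool_pos: [0.5989, -0.0863, 0.0263]
tcp_rot: [0.283, -3.129, -0.0]
wrist_force: [-1.3, -1.1, 0.8]
width: 0.505
grip_force: 1.1
```

{"name": "jog_arm", "arguments": {"deltas": [-0.002,0,0,0,0,0,0,-0.003,0,0,0,0,0,0]}}

```text
time: 5.4
tool_pos: [0.5999, -0.086, 0.026]
tcp_rot: [0.283, -3.124, -0.0]
wrist_force: [-9.3, -2.9, 6.2]
width: 0.5
grip_force: 4.7
```

{"name": "jog_arm", "arguments": {"deltas": [-0.002,0,0,0,0,0,0,-0.003,0,0,0,0,0,0]}}

```text
time: 5.6
tool_pos: [0.5998, -0.0859, 0.0254]
tcp_rot: [0.283, -3.118, -0.001]
wrist_force: [-15.8, -4.9, 10.6]
width: 0.504
grip_force: 8.6
```

It is firm against the stop, at the expected place. I back off, raise the arm and close the gripper.

{"name": "jog_arm", "arguments": {"deltas": [0.01,0,0,0,0,0,0,0.035,0,0,0,0,0,0,0.05,0,0,0,0,0,0,0.05,0,-0.05,0,0,0,0,0.05,0,-0.1,0,0,0,-1,0.05,0,-0.15,0,0,0,-1,0.05,0,-0.2,0,0,0,-1,0.05,0,-0.22,0,0,0,-1]}}

```text
time: 6.4
tool_pos: [0.559, -0.0947, 0.2534]
tcp_rot: [-0.282, 3.117, -0.005]
wrist_force: [0.4, -0.5, 0.5]
width: 0.001
grip_force: 0.0
```

Run:
```python
from workcell import readout, read_camera
import cv2
a=read_camera("top")["color"][115:255,230:370]; b=read_camera("scene")["color"][190:330,220:360]
r=lambda i:cv2.resize(i,None,fx=2.8,fy=2.8,interpolation=cv2.INTER_CUBIC)
cv2.imwrite("pics/home.png",cv2.hconcat([r(a),r(b)]))
s=readout.read_state();print(s["tool_pos"],s["tcp_rot"],s["wrist_force"],s["width"])
```

```text
[ 0.55896024 -0.0947058   0.25204077] [-0.28175018  3.11758124 -0.00480449] [-0.13872253 -0.2188559  -0.16539118] -2.1058953348917006e-05
```

View pics/home.png

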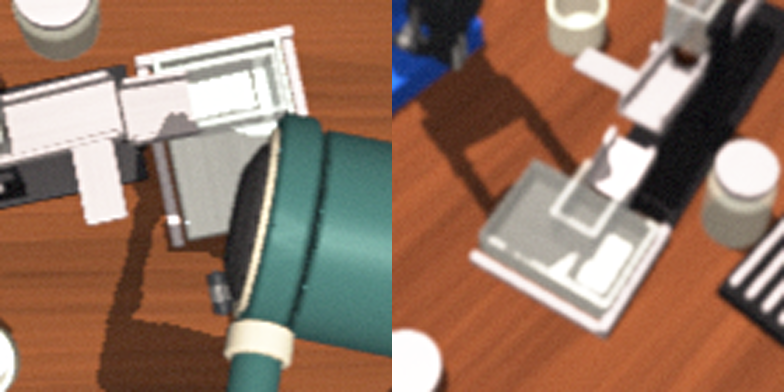

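The pan is fully home: its far wall is on the stop and it sits square under the hood. Next I move above the right pad and go down to about 2 cm over it.

{"name": "jog_arm", "arguments": {"deltas": [-0.03,0.038,0,0,0,0,-1,-0.06,0.076,0,0,0,0,-1,-0.087,0.11,0,0,0,0,-1,-0.087,0.11,0.02,0,0,0,-1,-0.087,0.11,0.045,0,0,0,-1,-0.087,0.11,0.045,0,0,0,-1]}}

```text
time: 7.1
tool_pos: [0.6177, 0.0303, 0.1947]
tcp_rot: [0.283, -3.118, -0.002]
wrist_force: [-1.2, -0.7, -1.1]
width: -0.0
grip_force: 0.0
```

Run:
```python
from workcell import readout, read_camera
import cv2
a=read_camera("top")["color"][115:255,190:330]; b=read_camera("scene")["color"][140:280,220:360]
r=lambda i:cv2.resize(i,None,fx=2.8,fy=2.8,interpolation=cv2.INTER_CUBIC)
cv2.imwrite("pics/abovepad.png",cv2.hconcat([r(a),r(b)]))
s=readout.read_state();print(s["tool_pos"],s["tcp_rot"],s["wrist_force"])
```

```text
[0.62015845 0.02968744 0.19917848] [ 2.82337574e-01 -3.12519738e+00 -6.63951126e-04] [ 0.12356476 -0.81484413 -0.00492264]
```

View pics/abovepad.png

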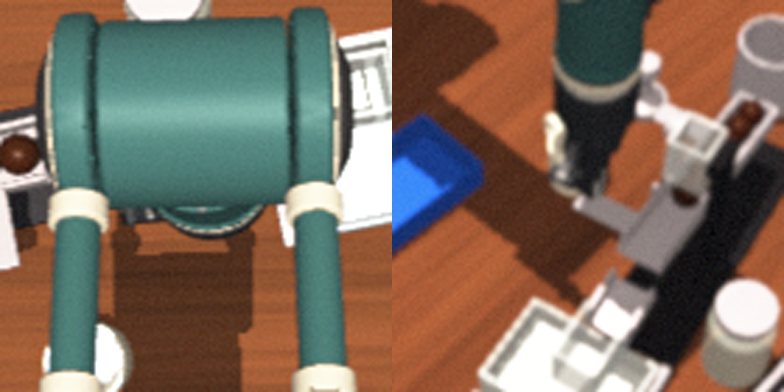

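The fingertips are over the pad's near half, so I go 10 mm further in and press down gently.

{"name": "jog_arm", "arguments": {"deltas": [-0.01,0,0,0,0,0,-1,-0.01,0,0.008,0,0,0,-1,-0.01,0,0.016,0,0,0,-1,-0.01,0,0.022,0,0,0,-1,-0.01,0,0.027,0,0,0,-1]}}

```text
time: 7.7
tool_pos: [0.631, 0.0311, 0.1737]
tcp_rot: [0.282, -3.128, 0.0]
wrist_force: [0.2, -0.9, 0.7]
width: 0.001
grip_force: 0.6
```

{"name": "jog_arm", "arguments": {"deltas": [0,0,0.005,0,0,0,-1,0,0,0.01,0,0,0,-1,0,0,0.015,0,0,0,-1,0,0,0.019,0,0,0,-1,0,0,0.019,0,0,0,-1]}}

```text
time: 8.2
tool_pos: [0.6305, 0.0315, 0.1542]
tcp_rot: [0.282, -3.127, -0.001]
wrist_force: [0.3, -0.8, -0.8]
width: 0.001
grip_force: 0.0
```

{"name": "jog_arm", "arguments": {"deltas": [0,0,0.003,0,0,0,-1,0,0,0.006,0,0,0,-1,0,0,0.006,0,0,0,-1,0,0,0.006,0,0,0,-1]}}

```text
time: 8.6
tool_pos: [0.6312, 0.0315, 0.1492]
tcp_rot: [0.283, -3.129, -0.0]
wrist_force: [-0.5, -0.7, -0.5]
width: 0.002
grip_force: 0.1
```

{"name": "jog_arm", "arguments": {"deltas": [0,0,-0.03,0,0,0,-1,0,0,-0.07,0,0,0,-1,0,0,-0.11,0,0,0,-1,0.05,0,-0.13,0,0,0,-1,0.1,0,-0.13,0,0,0,-1,0.15,0,-0.13,0,0,0,-1,0.18,0,-0.13,0,0,0,-1,0.18,0,-0.13,0,0,0,-1]}}

```text
time: 9.4
tool_pos: [0.4502, -0.0012, 0.279]
tcp_rot: [0.281, -3.128, 0.0]
wrist_force: [1.8, -0.3, 0.3]
width: -0.001
grip_force: 0.0
```

Run:
```python
from workcell import readout, read_camera
import cv2
a=read_camera("top")["color"][80:300,110:390]; b=read_camera("scene")["color"][140:320,200:380]
cv2.imwrite("pics/after.png",cv2.hconcat([cv2.resize(a,(458,360)),cv2.resize(b,(342,342)).copy() if 0 else cv2.resize(b,(342,360))]))
s=readout.read_state();print(s["tool_pos"],s["time"])
```

```text
[ 0.45393577 -0.00090966  0.27978699] 9.5
```

View pics/after.png

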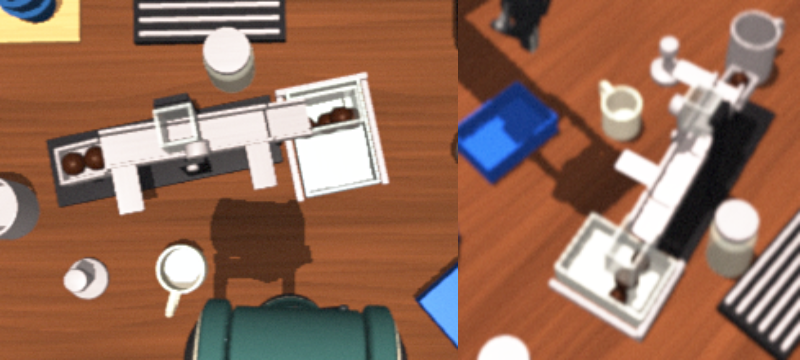

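The gate is over and empty, two chocolates remain in the left chute, and the others are at the outlet or in the pan. I let things settle and check in one close crop that all four are down.

{"name": "jog_arm", "arguments": {"deltas": [0,0,0,0,0,0,-1,0,0,0,0,0,0,-1,0,0,0,0,0,0,-1,0,0,0,0,0,0,-1,0,0,0,0,0,0,-1,0,0,0,0,0,0,-1,0,0,0,0,0,0,-1,0,0,0,0,0,0,-1]}}

```text
time: 10.3
tool_pos: [0.4541, -0.0008, 0.2793]
tcp_rot: [0.283, -3.129, -0.0]
wrist_force: [0.3, 0.6, 0.7]
width: 0.001
grip_force: 0.0
```

Run:
```python
from workcell import read_camera
import cv2
a=read_camera("top")["color"][120:205,270:355]; b=read_camera("scene")["color"][235:310,240:315]
cv2.imwrite("pics/pan.png",cv2.hconcat([cv2.resize(x,(400,400),interpolation=cv2.INTER_CUBIC) for x in (a,b)]))
```

```text
(no output)
```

View pics/pan.png

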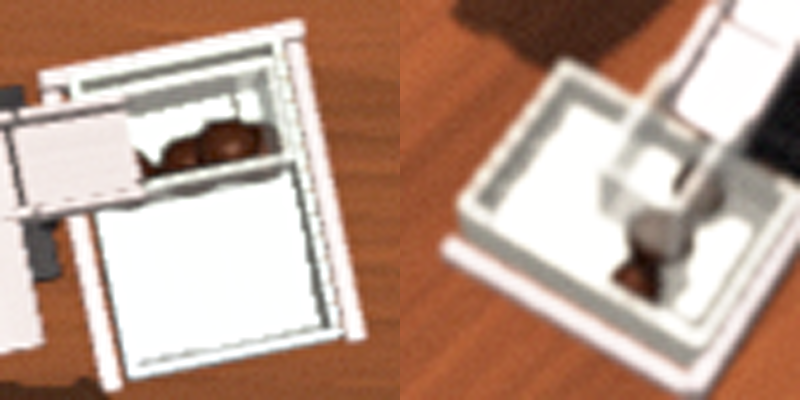

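Run:
```python
from h import *
t=lambda u,v:(270+u*85/400-.4,120+v*85/400-.4); s=lambda u,v:(240+(u-400)*.1875-.4,235+v*.1875-.4)
for a,b in [((230,138),(660,230)),((230,138),(637,275)),((185,152),(660,230)),((185,152),(692,185)),((148,165),(692,185))]:
    x,e=tri(t(*a),s(*b)); print(a,b,x.round(3),round(e,4))
x,y=.6834,-.075  # pan_place; pan interior along disp axes
for a in [(230,138),(185,152),(148,165)]:
    p=plane("top",t(*a),.02)[:2]-[x,y]; print(p@[.984,.177],p@[-.177,.984])
```

```text
(230, 138) (660, 230) [ 0.714 -0.083  0.062] 0.0015
(230, 138) (637, 275) [ 0.716 -0.091  0.027] 0.0055
(185, 152) (660, 230) [ 0.709 -0.067  0.034] 0.0042
(185, 152) (692, 185) [ 0.709 -0.058  0.07 ] 0.0053
(148, 165) (692, 185) [ 0.704 -0.045  0.046] 0.001
0.03475780890607683 -0.019340059344688066
0.032218814051438775 0.003930694204660297
0.029403145518751676 0.023198604596193065
```

All four chocolates are accounted for below the outlet: one on top of the pile (z about 0.05), one under it, and two beside it. I confirm the pile is still, then hand in.

{"name": "jog_arm", "arguments": {"deltas": [0,0,0,0,0,0,-1,0,0,0,0,0,0,-1,0,0,0,0,0,0,-1,0,0,0,0,0,0,-1,0,0,0,0,0,0,-1,0,0,0,0,0,0,-1,0,0,0,0,0,0,-1,0,0,0,0,0,0,-1]}}

```text
time: 11.2
tool_pos: [0.4541, -0.0008, 0.2793]
tcp_rot: [0.283, -3.129, 0.0]
wrist_force: [0.3, -0.3, -0.0]
width: 0.004
grip_force: 0.0
```

Run:
```python
from workcell import read_camera, finish_job
import cv2
a=read_camera("top")["color"][120:205,270:355]; b=read_camera("scene")["color"][235:310,240:315]
n=cv2.hconcat([cv2.resize(x,(400,400),interpolation=cv2.INTER_CUBIC) for x in (a,b)])
d=cv2.absdiff(cv2.GaussianBlur(n,(15,15),0),cv2.GaussianBlur(cv2.imread("pics/pan.png"),(15,15),0)).max()
print(d)
if d<30: print(finish_job())
```

```text
11
the job is handed in; nothing more can be done
None
```

I pushed the pan fully home and then tipped the gate, and the cameras show it empty with the four chocolates resting in a still pile in the pan (one was partly hidden in each view); I handed the job in at about 11 s, with no verdict returned.

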